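# Fit the backplate and splined tap handle to a counter display valve

## Robot

A 7-joint arm with a two-finger parallel gripper is mounted at the origin on the work surface. World frame = base frame: x ahead of the robot, y to its left, z up, the work surface at z = 0. Lengths are in mm, angles in rad, forces in N, time in s.
With the tool pointing down it reaches from about 425 to 1025 mm from the base axis. Payload 3.6 kg.
Tool frame: the origin (TCP) lies midway between the tips of the shut fingers; the grasp point (between the pads) lies 19 mm behind it; z points along the fingers, y is the line along which they close (so a half turn about z gives the same grasp; the last joint's range is limited). The gripper opens to 85 mm and grips with 20 to 120 N. Pads are 22 mm wide; open, the fingers measure 114 mm over their backs; the gripper's body (76 mm by 85 mm) begins 54 mm behind the grasp point. The pads swing forward as they close: fully open they stand 13 mm farther back than shut.
Start: joints at [-1.264, 0.591, 0.048, 1.609, -0.033, 0.943, -0.034], TCP at [282.858, 667.548, 231.302] pointing down, gripper open.
Joint ranges: [-2.69, 2.69], [-0.47, 2.24], [-1.27, 1.36], [0.19, 2.51], [-1.53, 4.68], [0.08, 2.07], [-3.09, 3.09]. Speed limits (rad/s): [2.57, 2.57, 3.14, 3.14, 3.14, 3.14, 3.14].

## Interface

Orientations are given as a 3x3 rotation matrix whose columns are the frame's x, y, z axes.
In Python, from station import observe, eyes, job_done gives the robot as it stands.
- The arm moves only by the tool drive_tool, never from a script. Its argument "rows" is a list of rows, each an object with "offset": the shift along the world's x, y, z as a fraction of full scale, a list of three; "twist": the turn, a rotation vector about the world's x, y, z as a fraction of full scale, a list of three. In form: [{"offset": [dx, dy, dz], "twist": [wx, wy, wz]}, ...]. A call has 1 to 5 rows; each row is the pose to reach, as a shift and turn from the pose commanded when the call began; what a row does not reach only later rows make up. Full scale, the value 1, is 1 m for a shift and 120 degrees for a turn. A row lasts 1/12 s, in which the tool goes at most 41.7 mm and 7.16 degrees, less where a joint would pass 70% of its speed; a pose out of reach is approached as far as the arm can. A call with a number of a shift or a turn outside -1 to 1 is refused whole. A call with a gripper value outside its range is refused whole. "jaw" is the opening, from -1 (shut) to 1 (fully open), set as the call begins (left out, the last holds). The fingers move at their own pace and stop on an object; "grip_force" is the grip in N (left out, the last holds). Time passes only in rows, so rows that repeat a pose let the fingers close. It gives the time, the measured TCP pose, the force, the opening and the grip force at its end, in the units of the state.
- observe(): the state, without advancing time (a new reading comes with each control period).
- eyes.capture(name): name is "scene" or "top" or "wrist"; returns a dict with "pixels" (384x512x3 uint8, red, green, blue), "vertical_fov" (degrees; the focal length in pixels is half the picture's height over the tangent of half this angle, whatever the lens; pixels are square), "cx", "cy" (the principal point, pixels), "R" (3x3) and "t" (3): a world point X has camera coordinates R X + t. Camera axes: x right, y down, z forward; pixel columns grow to the right and rows downward; lengths in mm; the calibration is good to about 2 mm. A picture is of the moment at which its call begins. There is no depth.
- job_done(): hands the job in; it is judged then, once.
The state is a dict: "t": time; "q": joint angles; "joint_velocities": joint speeds; "joint_efforts": joint torques, N m; "eef_pos": TCP position; "ee_rot": TCP orientation; "force": force on the tool from outside, world axes, zero at the start; "torque": the same for the moment, N m; "width": finger opening in mm; "grasp_force": force on a finger pad.
Only numpy, scipy, OpenCV 4.12 (cv2) and the standard library are available. Lean on these libraries where they do the work, as an engineer would, in place of code of your own. Each camera call takes 0.05 s, during which the arm holds its last target. There are 200 camera calls.

## Task

Fit the trim to the display valve on the bench: gently lower the channel-shaped backplate, lips up, over the valve's two locating pins until it lies flush on the valve body, and let go of it. Then put the tap handle on the stem, turning it until the splines mesh, push it fully home against the spring collar, and keep pressing: finish with the gripper still holding the handle hard down, because the spring lifts it again if you let go. Leave the jar, the yellow box and the white coupling where they are.

Things in the scene. Friction and masses are not known exactly. Their poses are not given: they have to be found in the camera images.
- valve: Fixed brass valve body 104 x 40 mm, flat top face 35 mm above the bench, on a steel foot 130 x 56 x 6 mm, pipe stubs at both ends. Origin: centre of its underside, bench level; x along its length, z up. Two upright 8 mm locating pins on the top face at x = -42 and +42 mm, y = 0, rise 14 mm above it, the last 4.5 mm tapered. The stem stands midway between them.
- stem: Fixed upright brass stem that does not turn. Origin: on its axis at the valve's top face (35 mm above the bench), z up. Six teeth 4 mm wide reach 14 mm from the axis, one along +x, then every 60 degrees: a six-pointed star from above. Tooth tops at z = 30 mm. A 17 mm round core goes on to z = 38 mm, tapered from 33 mm to a 10 mm tip. Its yaw is not lined up with the pins.
- collar (a joint): Steel spring collar round the stem, 30 mm in diameter: how far it is pressed down, in m. At 0 (released) its top is at z = 22 mm in the stem's frame. Its spring pushes up with about 4 N at 0 and about 10 N at 0.008, where the handle is fully home.
- backplate: Loose steel channel plate, about 300 g, flat on the bench, lips up: 110 (x) x 58 mm (y), floor 8 mm thick, a 4 mm thick lip along each long edge, 20 mm high overall. Origin: centre of its underside, z up. May be gripped across the 58 mm, outside both lips. 10.5 mm holes at x = -42 and +42 mm for the pins, a 38 mm hole in the middle for the stem. Fits either way round, overhanging the valve 9 mm each side.
- handle: Loose aluminium tap handle, about 180 g, upright on the bench: round hub 42 mm in diameter, 28 mm high, and on it a grip bar 60 mm long (x), 16 wide (y), from z = 28 to 58 mm. Origin: centre of the hub's underside, z up. In the stem's frame the origin is at z = 30 mm with tooth resting on tooth, 22 mm when meshed on the released collar, 14 mm when fully home (socket ceiling on the stem's tip).
- socket (a point): Mouth of the handle's splined socket, at the handle's origin and with its axes; 24 mm deep. Six inward teeth 3.6 mm wide reach to 10 mm from the axis. Between them are six grooves, one under each end of the bar (+x, -x) and every 60 degrees: it meshes when the bar's long direction lies along any tooth of the stem, with about 7 degrees of play either way.
- screw_jar: Bystander: clear jar with a green cap, 68 mm diameter, 100 mm high, origin at the centre of its underside. Leave it alone.
- junction_box: Bystander: open round yellow plastic box, 90 mm diameter, 50 mm high, origin at the centre of its underside. Leave it alone.
- coupling: Bystander: white plastic pipe coupling standing upright, 42 mm diameter, 45 mm high, origin at the centre of its underside. Leave it alone.
Things that resemble listed ones, but are neither listed nor needed, are in the scene too. Several things have the shape of the backplate; the one meant has the colours described above.

How it is judged:
By the outcome, as a careful person would: the job done as asked, in the order asked, and still so for the second after the job is handed in, while the arm keeps its last pose, push and grip.
It also fails if it takes over 69 s, if anything falls off the work surface, if the arm or the gripper's body presses on something with over 40 N, if the wrist force passes 120 N, or if a joint passes its speed limit or range.

## Working session

There is one attempt and no reset: what is moved stays moved. The work goes in short steps, Python scripts to look and compute and a tool call to move; the robot and the scene stay as the last step left them, time stands still between calls to the robot, and variables do not carry over. Pictures are saved under pics/ and viewed, at most 10 in all, crops included, and the job is handed in when it is done.

Besides the shell and the picture viewer there is one more tool, called after "Request:" as a command line: name --argument value ..., lists and objects as JSON in quotes. drive_tool: Moves the arm, as the interface text tells. Shift numbers are shares of 1 m and turn numbers shares of 120 degrees, none past 1 either way. Its arguments: {"type":"object","properties":{"rows":{"type":"array","items":{"type":"object","properties":{"offset":{"type":"array","items":{"type":"number","minimum":-1,"maximum":1}},"twist":{"type":"array","items":{"type":"number","minimum":-1,"maximum":1}}}}},"jaw":{"type":"number"},"grip_force":{"type":"number"}},"required":["rows"]}

```bash
mkdir -p pics; cat > h.py <<'E'
import numpy as np, cv2, pickle
from station import observe, eyes, job_done
def cap(n,f):
    c=eyes.capture(n); cv2.imwrite(f'pics/{f}.png',cv2.cvtColor(c['pixels'],cv2.COLOR_RGB2BGR)); pickle.dump(c,open(f'pics/{f}.pkl','wb')); return c
def px2w(f,u,v,z):
    c=pickle.load(open(f'pics/{f}.pkl','rb')); F=192/np.tan(np.radians(c['vertical_fov'])/2)
    R=np.array(c['R']);t=np.array(c['t']); d=R.T@np.array([(u-c['cx'])/F,(v-c['cy'])/F,1]); o=-R.T@t
    return (o+d*(z-o[2])/d[2]).round(1)
def w2px(f,X):
    c=pickle.load(open(f'pics/{f}.pkl','rb')); F=192/np.tan(np.radians(c['vertical_fov'])/2)
    p=np.array(c['R'])@np.array(X)+np.array(c['t']); return (p[:2]/p[2]*F+[c['cx'],c['cy']]).round(1)
E
python3 - <<'E'
from h import *
a=cap('top','top0');b=cap('scene','scene0')
A=cv2.imread('pics/top0.png');cv2.imwrite('pics/top0b.png',cv2.resize(A,(800,600),interpolation=cv2.INTER_CUBIC))
o=observe();print(o['ee_rot'],o['eef_pos'],o['width'],o['force'],a['R'],a['t'])
E
```

```text
[[-9.20802952e-01  3.90027526e-01 -6.72322315e-04]
 [ 3.90028082e-01  9.20800925e-01 -1.93687750e-03]
 [-1.36360530e-04 -2.04570710e-03 -9.99997898e-01]] [282.5556997  666.85577633 230.24740615] 85.31263909846271 [-0.47978917  0.04104352 -0.74568111] [[ 0.05795762 -0.99830235  0.00577369]
 [-0.97593336 -0.05787493 -0.21024883]
 [ 0.21022605  0.00655078 -0.97763086]] [ 22.74593095 547.5467282  912.75940172]
```

View pics/top0b.png

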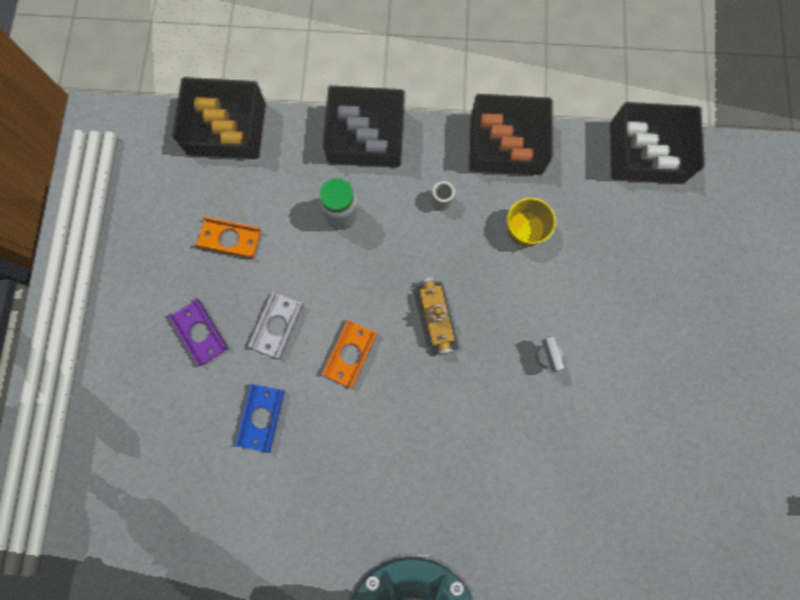

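View pics/scene0.png

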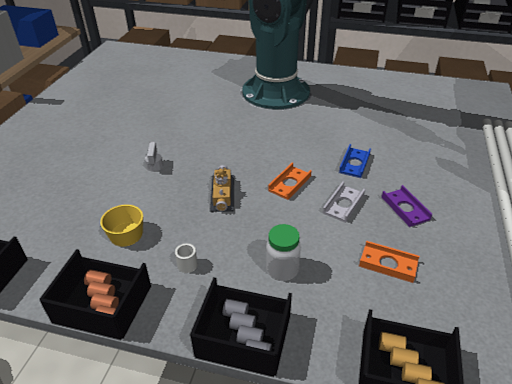

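The top view shows the steel-grey plate at about (275,325) in the enlarged view, the valve at (436,315) and the handle at (552,354). The bystanders are well clear. I'll enlarge those three.

```bash
python3 - <<'E'
from h import *
A=cv2.imread('pics/top0.png')
P=[]
for u,v in [(176,208),(279,203),(352,227)]:
    P.append(cv2.resize(A[v-38:v+38,u-22:u+22],None,fx=6,fy=6,interpolation=cv2.INTER_CUBIC))
cv2.imwrite('pics/c0.png',np.hstack(P))
E
```

```text
(no output)
```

View pics/c0.png

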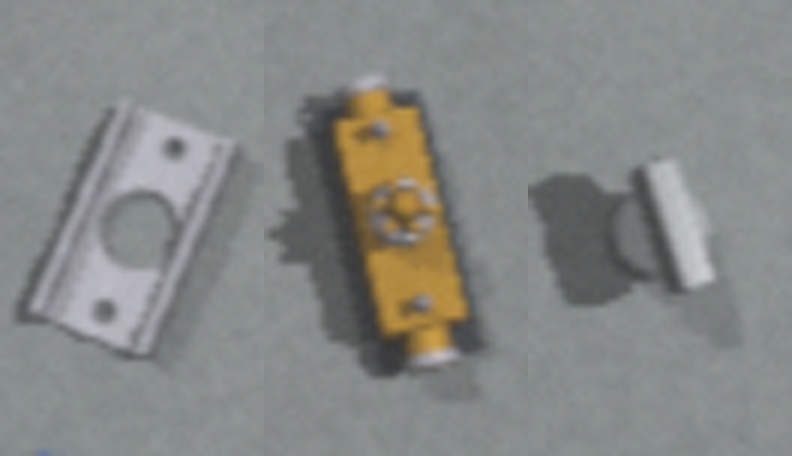

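The crop shows the plate's pin holes at (175,148) and (104,310), the valve's pin tips at (380,128) and (422,302), and the handle bar's top running from (655,165) to (700,285).

```bash
python3 - <<'E'
from h import *
def pr(n,a,b,z,u0,v0,x0):
    p,q=[px2w('top0',u0+(x-x0)/6-.5,v0+y/6-.5,z) for x,y in (a,b)]
    d=p-q; print(n,p,q,(p+q)/2,np.linalg.norm(d),np.degrees(np.arctan2(d[1],d[0])))
pr('plate',(175,148),(104,310),8,154,170,0)
pr('valve',(380,128),(422,302),47,257,165,264)
pr('handle',(660,165),(698,285),58,330,189,528)
o=observe();R=np.array(o['ee_rot']);print(np.degrees(np.arctan2(R[1,1],R[0,1])))
E
```

```text
plate [533.3 260.4   8. ] [453.3 286.    8. ] [493.3 273.2   8. ] 83.99619038980275 -17.74467162505696
valve [564.9  -5.2  47. ] [484.3 -28.1  47. ] [524.6  -16.65  47.  ] 83.79003520705785 15.86086120560352
handle [ 490.5 -213.7   58. ] [ 437.3 -230.7   58. ] [ 463.9 -222.2   58. ] 55.850156669431094 17.721221784819313
67.04373705074693
```

Request:
drive_tool --rows '[{"offset":[0.1,-0.18,0],"twist":[0,0,0.044]},{"offset":[0.1,-0.18,0],"twist":[0,0,0.044]},{"offset":[0.1,-0.18,0],"twist":[0,0,0.044]},{"offset":[0.1,-0.18,0],"twist":[0,0,0.044]},{"offset":[0.1,-0.18,0],"twist":[0,0,0.044]}]' --jaw 0.65 --grip_force 40

```text
t: 0.52
eef_pos: [383.6, 484.9, 230.8]
ee_rot: [[-0.953, 0.304, -0.0], [0.304, 0.953, -0.001], [-0.0, -0.001, -1.0]]
force: [1.1, 0.2, -0.4]
width: 70.4
grasp_force: 0.0
```

Request:
drive_tool --rows '[{"offset":[0.1,-0.18,0]},{"offset":[0.1,-0.18,0]},{"offset":[0.1,-0.18,0]},{"offset":[0.1,-0.18,0]},{"offset":[0.1,-0.18,0]}]'

```text
invalid input at $.rows[0]: expected keys offset, twist
```

Request:
drive_tool --rows '[{"offset":[0.011,-0.034,-0.08]},{"offset":[0.011,-0.034,-0.08]},{"offset":[0.011,-0.034,-0.08]},{"offset":[0.011,-0.034,-0.08]}]'

```text
invalid input at $.rows[0]: expected keys offset, twist
```

```bash
python3 - <<'E'
from h import *
c=cap('wrist','w1');o=observe();R=np.array(o['ee_rot']);print(o['t'],o['eef_pos'],np.degrees(np.arctan2(R[1,1],R[0,1])),R[:,2],o['width'],o['force'])
for s in (1,-1):
  a=np.radians(-17.7);print(w2px('w1',[493.3+s*42*np.cos(a),273.2+s*42*np.sin(a),8]))
E
```

```text
0.5667 [389.98305595 474.643191   230.69501828] 71.62487920487783 [ 0.00246367 -0.01009474 -0.99994601] 70.82763363308395 [ 3.55065759 -6.69515187 -0.28839032]
[148.1 300.6]
[141.3 251.4]
```

View pics/w1.png

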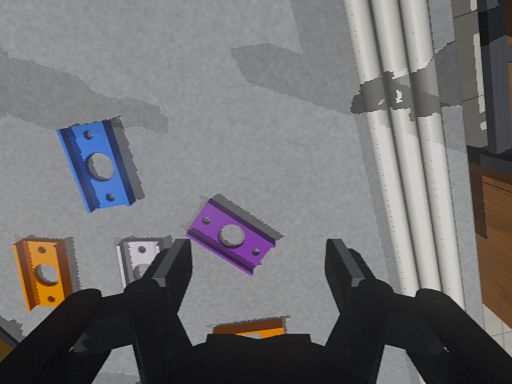

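This wrist view was taken on the way, because the later move calls were refused: every row needs a twist. It shows the grey plate at about (142,262), as predicted. I'll go on to the plate.

Request:
drive_tool --rows '[{"offset":[0.093,-0.17,0],"twist":[0,0,0]},{"offset":[0.093,-0.17,0],"twist":[0,0,0]},{"offset":[0.093,-0.17,0],"twist":[0,0,0]},{"offset":[0.093,-0.17,0],"twist":[0,0,0]},{"offset":[0.093,-0.17,0],"twist":[0,0,0]}]'

```text
t: 0.98
eef_pos: [477.7, 312.6, 231.1]
ee_rot: [[-0.951, 0.308, 0.0], [0.308, 0.951, -0.003], [-0.001, -0.002, -1.0]]
force: [0.6, -0.8, -0.5]
width: 70.3
grasp_force: 0.0
```

Request:
drive_tool --rows '[{"offset":[0.01,-0.031,-0.08],"twist":[0,0,0]},{"offset":[0.01,-0.031,-0.08],"twist":[0,0,0]},{"offset":[0.01,-0.031,-0.08],"twist":[0,0,0]},{"offset":[0.01,-0.031,-0.08],"twist":[0,0,0]},{"offset":[0.01,-0.031,-0.08],"twist":[0,0,0]}]'

```text
t: 1.4
eef_pos: [486.0, 288.2, 152.1]
ee_rot: [[-0.953, 0.303, 0.0], [0.303, 0.953, 0.001], [0.0, 0.001, -1.0]]
force: [0.9, -0.2, 1.4]
width: 70.3
grasp_force: 0.0
```

```bash
python3 - <<'E'
from h import *
c=cap('wrist','w2');o=observe();R=np.array(o['ee_rot']);print(o['t'],o['eef_pos'],np.degrees(np.arctan2(R[1,1],R[0,1])),R[:,2],o['width'],o['force'])
for s in (1,-1):
  a=np.radians(-17.7);print(w2px('w2',[493.3+s*42*np.cos(a),273.2+s*42*np.sin(a),8]))
E
```

```text
1.45 [486.42784289 289.14768817 152.89056656] 72.44047563972815 [ 0.00217061  0.00262688 -0.99999419] 70.65763984271672 [-0.07377385  0.84252504  0.04400474]
[247.5 227.8]
[246.7 151.2]
```

View pics/w2.png

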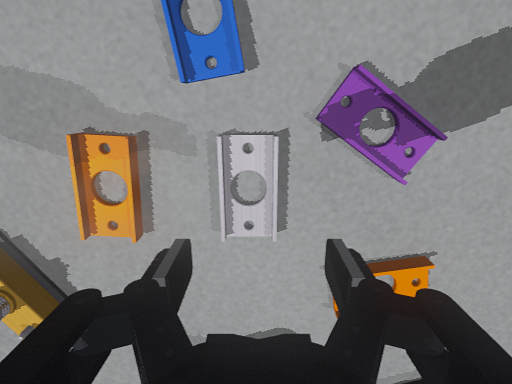

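The wrist view shows the grey plate's holes at (248,225) and (248,148), about 3 px from the prediction. The plate is parallel to the finger pads.

```bash
python3 - <<'E'
from h import *
p,q=px2w('w2',248.3,225.3,8),px2w('w2',248,148,8);d=q-p
print(p,q,(p+q)/2,np.hypot(*d[:2]),np.degrees(np.arctan2(d[1],d[0])),observe()['eef_pos'])
E
```

```text
[530.7 262.2   8. ] [450.7 288.2   8. ] [490.7 275.2   8. ] 84.11896337925242 161.99583839408663 [486.42784289 289.14768817 152.89056656]
```

Request:
drive_tool --rows '[{"offset":[0.005,-0.014,-0.03],"twist":[0,0,0]},{"offset":[0.005,-0.014,-0.07],"twist":[0,0,0]},{"offset":[0.005,-0.014,-0.1],"twist":[0,0,0]},{"offset":[0.005,-0.014,-0.125],"twist":[0,0,0]},{"offset":[0.005,-0.014,-0.125],"twist":[0,0,0]}]'

```text
t: 1.87
eef_pos: [489.1, 274.0, 24.0]
ee_rot: [[-0.954, 0.301, -0.004], [0.301, 0.954, -0.001], [0.003, -0.002, -1.0]]
force: [0.3, -0.8, -0.1]
width: 70.0
grasp_force: 0.0
```

Request:
drive_tool --rows '[{"offset":[0,0,-0.01],"twist":[0,0,0]},{"offset":[0,0,-0.02],"twist":[0,0,0]},{"offset":[0,0,-0.025],"twist":[0,0,0]},{"offset":[0,0,-0.025],"twist":[0,0,0]},{"offset":[0,0,-0.025],"twist":[0,0,0]}]'

```text
t: 2.28
eef_pos: [491.3, 273.0, 2.0]
ee_rot: [[-0.953, 0.304, 0.001], [0.304, 0.953, 0.001], [-0.001, 0.001, -1.0]]
force: [1.0, -0.8, 0.0]
width: 70.5
grasp_force: 0.0
```

Request:
drive_tool --rows '[{"offset":[0,0,0],"twist":[0,0,0]},{"offset":[0,0,0],"twist":[0,0,0]},{"offset":[0,0,0],"twist":[0,0,0]},{"offset":[0,0,0],"twist":[0,0,0]},{"offset":[0,0,0],"twist":[0,0,0]}]' --jaw -0.2 --grip_force 50

```text
t: 2.7
eef_pos: [492.0, 273.7, 2.7]
ee_rot: [[-0.953, 0.304, 0.003], [0.304, 0.953, 0.002], [-0.002, 0.003, -1.0]]
force: [-0.5, 1.5, 5.7]
width: 56.7
grasp_force: 54.3
```

Request:
drive_tool --rows '[{"offset":[0,0,0.005],"twist":[0,0,0]},{"offset":[0,0,0.025],"twist":[0,0,0]},{"offset":[0,0,0.06],"twist":[0,0,0]},{"offset":[0,0,0.1],"twist":[0,0,0]},{"offset":[0,0,0.12],"twist":[0,0,0]}]'

```text
t: 3.12
eef_pos: [491.6, 272.5, 124.6]
ee_rot: [[-0.953, 0.304, 0.003], [0.304, 0.953, 0.001], [-0.002, 0.002, -1.0]]
force: [1.9, 0.7, -3.0]
width: 57.1
grasp_force: 55.3
```

Request:
drive_tool --rows '[{"offset":[0.004,-0.03,0],"twist":[0,0,0.04]},{"offset":[0.008,-0.06,0],"twist":[0,0,0.08]},{"offset":[0.011,-0.095,0],"twist":[0,0,0.12]},{"offset":[0.015,-0.13,0],"twist":[0,0,0.16]},{"offset":[0.018,-0.16,0],"twist":[0,0,0.2]}]'

```text
t: 3.53
eef_pos: [507.6, 109.3, 121.2]
ee_rot: [[-0.994, -0.113, -0.002], [-0.113, 0.994, -0.002], [0.002, -0.002, -1.0]]
force: [0.2, -0.8, -4.1]
width: 56.5
grasp_force: 55.3
```

Request:
drive_tool --rows '[{"offset":[0.003,-0.03,0],"twist":[0,0,0.04]},{"offset":[0.007,-0.06,0],"twist":[0,0,0.08]},{"offset":[0.01,-0.09,0],"twist":[0,0,0.08]},{"offset":[0.014,-0.12,0],"twist":[0,0,0.08]},{"offset":[0.015,-0.13,0],"twist":[0,0,0.08]}]'

```text
t: 3.95
eef_pos: [522.8, -24.2, 121.0]
ee_rot: [[-0.964, -0.267, -0.002], [-0.267, 0.964, -0.004], [0.003, -0.003, -1.0]]
force: [-0.0, -1.1, -4.3]
width: 56.7
grasp_force: 55.3
```

```bash
python3 - <<'E'
from h import *
c=cap('wrist','w3');cap('top','top3');cap('scene','scene3');o=observe();R=np.array(o['ee_rot']);print(o['t'],o['eef_pos'],np.degrees(np.arctan2(R[1,1],R[0,1])),R[:,2],o['width'],o['force'],o['torque'])
A=cv2.imread('pics/top3.png')[140:280,220:350];S=cv2.imread('pics/scene3.png')[120:240,165:295]
W=cv2.resize(cv2.imread('pics/w3.png'),(400,300))
T=np.hstack([cv2.resize(A,(371,400)),cv2.resize(S,(429,400))])
cv2.imwrite('pics/c3.png',cv2.resize(cv2.imread('pics/w3.png'),(800,600)));cv2.imwrite('pics/c3b.png',T)
E
```

```text
4.1 [522.93989643 -18.74286424 121.08806158] 105.73543320669988 [-1.38494427e-03 -4.28774548e-04 -9.99998949e-01] 56.63499299837862 [-0.08883406  1.03496951 -3.11569112] [ 0.06537971  0.05601509 -0.00071679]
```

View pics/c3.png

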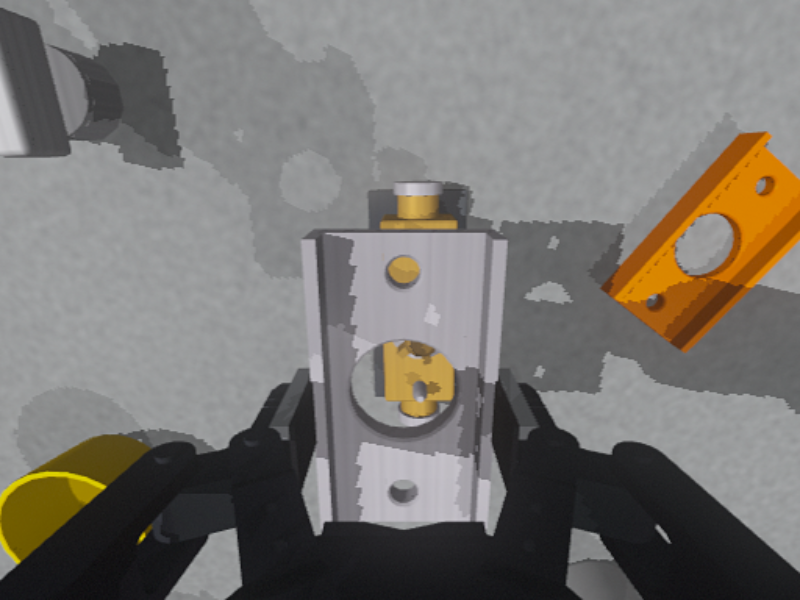

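The wrist view shows the plate's holes at (403,271) and (403,491). Through the middle hole, one valve pin's tip is at about (420,385) and the valve's far pipe stub is at (418,408).

```bash
python3 - <<'E'
from h import *
s=512/800
f=lambda x,y,z:px2w('w3',x*s,y*s,z)
a,b=f(403,491,126.7),f(403,271,126.7);d=a-b
print('plate',a,b,(a+b)/2,np.hypot(*d[:2]),np.degrees(np.arctan2(d[1],d[0])))
print('pin',f(420,385,49),'prev 564.9 -5.2')
print('pipe ends y-mid',f(418,190,20),f(418,408,20))
E
```

```text
plate [560.3 -13.6 126.7] [479.6 -35.9 126.7] [519.95 -24.75 126.7 ] 83.72442893206252 15.447184288309222
pin [555.9  -5.8  49. ] prev 564.9 -5.2
pipe ends y-mid [460.3 -33.5  20. ] [586.    2.6  20. ]
```

View pics/c3b.png

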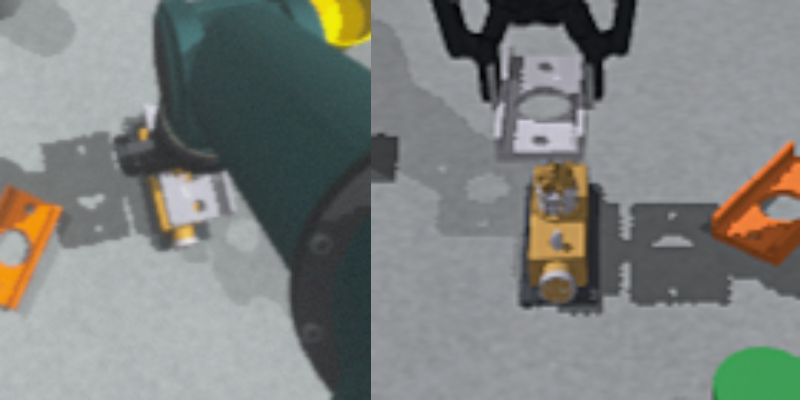

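Request:
drive_tool --rows '[{"offset":[0,0.001,-0.02],"twist":[0,0,0]},{"offset":[0,0.001,-0.045],"twist":[0,0,0]},{"offset":[0,0.001,-0.06],"twist":[0,0,0]},{"offset":[0,0.001,-0.06],"twist":[0,0,0]},{"offset":[0,0.001,-0.06],"twist":[0,0,0]}]'

```text
t: 4.52
eef_pos: [523.0, -14.4, 60.8]
ee_rot: [[-0.961, -0.277, -0.002], [-0.277, 0.961, 0.001], [0.002, 0.001, -1.0]]
force: [-0.2, 0.3, -3.0]
width: 56.9
grasp_force: 55.2
```

Request:
drive_tool --rows '[{"offset":[0,0,0],"twist":[0,0,0]},{"offset":[0,0,0],"twist":[0,0,0]},{"offset":[0,0,0],"twist":[0,0,0]},{"offset":[0,0,0],"twist":[0,0,0]},{"offset":[0,0,0],"twist":[0,0,0]}]'

```text
t: 4.93
eef_pos: [524.2, -16.5, 61.9]
ee_rot: [[-0.962, -0.274, 0.001], [-0.274, 0.962, 0.0], [-0.001, -0.0, -1.0]]
force: [0.1, -0.2, -4.4]
width: 56.4
grasp_force: 55.2
```

```bash
python3 - <<'E'
from h import *
c=cap('wrist','w4');o=observe();R=np.array(o['ee_rot']);print(o['t'],o['eef_pos'],np.degrees(np.arctan2(R[1,1],R[0,1])),o['width'],o['force'])
A=cv2.imread('pics/w4.png')[140:344,180:340];cv2.imwrite('pics/c4.png',cv2.resize(A,(470,600),interpolation=cv2.INTER_CUBIC))
print(-np.array(c['R']).T@np.array(c['t']))
E
```

```text
4.9833 [524.11753413 -16.54025922  61.78579313] 105.90288201036145 56.90309845762174 [-0.16602906 -0.43117326 -3.66611223]
[448.26381404 -37.62809691 204.78299794]
```

View pics/c4.png

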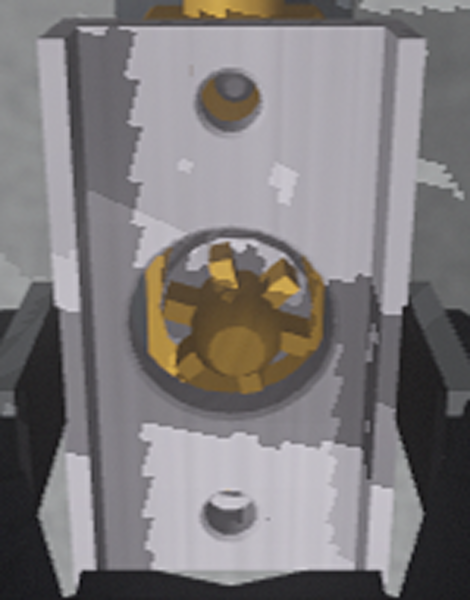

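The crop looks down through the plate. The -x hole is at (229,100) with the pin tip at (233,88) inside it, the +x hole is at (229,513), and the stem tip is at (238,350). The tooth ends are at about (220,248), (288,270), (170,306), (186,368), (250,386) and (305,343).

```bash
python3 - <<'E'
from h import *
s=470/160
f=lambda x,y,z:px2w('w4',180+x/s-.3,140+y/s-.3,z)
a,b=f(229,513,67.5),f(229,100,67.5);d=a-b
print('plate',a,b,(a+b)/2,np.hypot(*d[:2]),np.degrees(np.arctan2(d[1],d[0])))
pin=f(233,88,49);print('pin',pin)
st=f(239,351,73);print('stemtip',st)
for p in [(220,248),(288,270),(170,306),(186,368),(250,386),(305,343)]:
    w=f(*p,65);e=w-st;print(w,np.hypot(*e[:2]).round(1),np.degrees(np.arctan2(e[1],e[0])).round(1))
print('hole centre mid (232,320):',f(230,322,67.5))
E
```

```text
plate [562.   -5.7  67.5] [481.3 -28.6  67.5] [521.65 -17.15  67.5 ] 83.88623248185603 15.842194182721677
pin [483.3 -27.3  49. ]
stemtip [523.5 -14.8  73. ]
[508.8 -22.5  65. ] 16.6 -152.4
[509.6  -9.4  65. ] 14.9 158.8
[522.5 -28.2  65. ] 13.4 -94.3
[534.3 -22.   65. ] 13.0 -33.7
[534.7  -9.3  65. ] 12.5 26.2
[523.  -2.  65.] 12.8 92.2
hole centre mid (232,320): [521.3 -17.   67.5]
```

Request:
drive_tool --rows '[{"offset":[0.0015,0.001,-0.004],"twist":[0,0,0]},{"offset":[0.0015,0.001,-0.008],"twist":[0,0,0]},{"offset":[0.0015,0.001,-0.008],"twist":[0,0,0]},{"offset":[0.0015,0.001,-0.008],"twist":[0,0,0]},{"offset":[0.0015,0.001,-0.008],"twist":[0,0,0]}]'

```text
t: 5.4
eef_pos: [525.2, -15.5, 53.1]
ee_rot: [[-0.962, -0.274, -0.001], [-0.274, 0.962, -0.0], [0.001, 0.0, -1.0]]
force: [1.1, 0.1, -3.8]
width: 56.5
grasp_force: 55.2
```

```bash
python3 - <<'E'
from h import *
c=cap('wrist','w5');o=observe();R=np.array(o['ee_rot']);print(o['t'],o['eef_pos'],np.degrees(np.arctan2(R[1,1],R[0,1])),o['width'],o['force'])
A=cv2.imread('pics/w5.png');B=cv2.resize(A[140:344,180:340],(470,600),interpolation=cv2.INTER_CUBIC)
z=o['eef_pos'][2]-2.3
a=np.radians(15.85);C=np.array([521.65-524.1+o['eef_pos'][0],-17.15+16.5+o['eef_pos'][1]])
u,v=w2px('w5',[*(C-42*np.array([np.cos(a),np.sin(a)])),z+8]).astype(int);D=cv2.resize(A[v-13:v+13,u-14:u+14],(323,300),interpolation=cv2.INTER_CUBIC)
u2,v2=w2px('w5',[*(C+42*np.array([np.cos(a),np.sin(a)])),z+8]).astype(int);E=cv2.resize(A[v2-13:v2+13,u2-14:u2+14],(323,300),interpolation=cv2.INTER_CUBIC)
print(u,v,u2,v2)
cv2.imwrite('pics/c5.png',np.hstack([B,np.vstack([D,E])]))
E
```

```text
5.45 [525.27646941 -15.45456021  53.16392316] 105.91791002358251 56.53051231243262 [-0.57192062  0.63835776 -2.63127189]
257 174 257 315
```

View pics/c5.png

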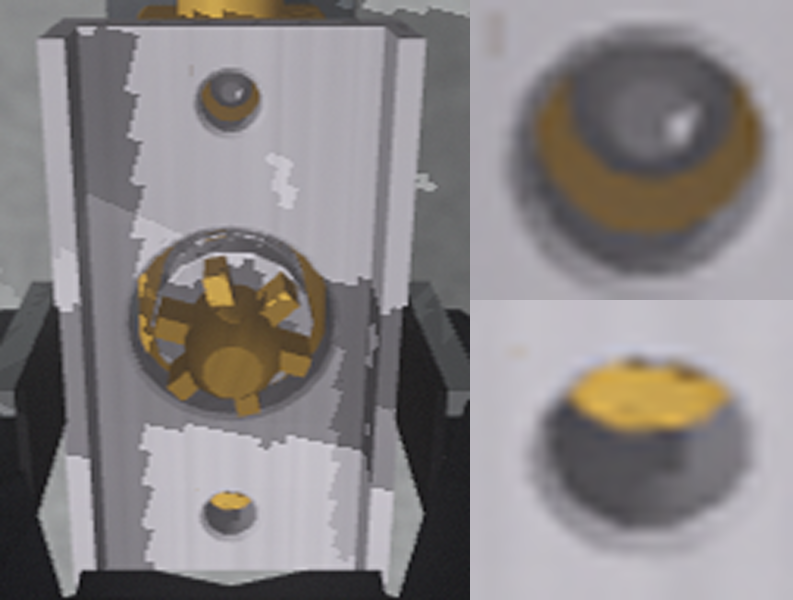

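The holes are now close above the pins. In the upper enlarged panel the hole rim is centred at (640,155) and the pin tip at about (650,112).

```bash
python3 - <<'E'
from h import *
k=323/28
f=lambda x,y,z:px2w('w5',257-14+(x-470)/k-.5,174-13+y/k-.5,z)
g=lambda x,y,z:px2w('w5',257-14+(x-470)/k-.5,315-13+(y-300)/k-.5,z)
h=f(640,155,58.9);p=f(650,112,49);print(h,p,p-h); print(g(645,458,58.9))
print('pin base-level body check', f(650,175,45))
s=470/160; F=lambda x,y,z:px2w('w5',180+x/s-.3,140+y/s-.3,z)
print('stem',F(232,372,73),'mid',(h+g(645,458,58.9))/2)
E
```

```text
[482.4 -27.7  58.9] [482.8 -27.2  49. ] [ 0.4  0.5 -9.9]
[563.3  -4.5  58.9]
pin base-level body check [486.6 -26.1  45. ]
stem [523.6 -15.3  73. ] mid [522.85 -16.1   58.9 ]
```

Request:
drive_tool --rows '[{"offset":[0.0006,0.0006,-0.001],"twist":[0,0,0]},{"offset":[0.0006,0.0006,-0.003],"twist":[0,0,0]},{"offset":[0.0006,0.0006,-0.005],"twist":[0,0,0]},{"offset":[0.0006,0.0006,-0.007],"twist":[0,0,0]},{"offset":[0.0006,0.0006,-0.008],"twist":[0,0,0]}]'

```text
t: 5.87
eef_pos: [525.8, -14.9, 45.0]
ee_rot: [[-0.962, -0.274, -0.0], [-0.274, 0.962, -0.0], [0.0, 0.0, -1.0]]
force: [0.2, -1.0, -4.3]
width: 56.4
grasp_force: 55.2
```

Request:
drive_tool --rows '[{"offset":[0,0,0],"twist":[0,0,0]},{"offset":[0,0,0],"twist":[0,0,0]}]'

```text
t: 6.03
eef_pos: [525.9, -14.9, 45.2]
ee_rot: [[-0.962, -0.274, -0.0], [-0.274, 0.962, -0.0], [0.0, 0.0, -1.0]]
force: [0.4, -0.1, -3.0]
width: 56.8
grasp_force: 55.2
```

Request:
drive_tool --rows '[{"offset":[0,0,-0.001],"twist":[0,0,0]},{"offset":[0,0,-0.003],"twist":[0,0,0]},{"offset":[0,0,-0.005],"twist":[0,0,0]},{"offset":[0,0,-0.006],"twist":[0,0,0]},{"offset":[0,0,-0.006],"twist":[0,0,0]}]'

```text
t: 6.45
eef_pos: [525.7, -14.8, 39.0]
ee_rot: [[-0.962, -0.274, -0.001], [-0.274, 0.962, -0.0], [0.001, 0.0, -1.0]]
force: [-0.4, 0.4, -3.5]
width: 56.9
grasp_force: 55.2
```

Request:
drive_tool --rows '[{"offset":[0,0,-0.0005],"twist":[0,0,0]},{"offset":[0,0,-0.001],"twist":[0,0,0]},{"offset":[0,0,-0.0015],"twist":[0,0,0]},{"offset":[0,0,-0.0015],"twist":[0,0,0]},{"offset":[0,0,-0.0015],"twist":[0,0,0]}]'

```text
t: 6.87
eef_pos: [526.0, -14.8, 37.8]
ee_rot: [[-0.962, -0.274, 0.0], [-0.274, 0.962, 0.0], [-0.0, 0.0, -1.0]]
force: [-1.3, 0.0, -4.7]
width: 56.6
grasp_force: 55.3
```

Request:
drive_tool --rows '[{"offset":[0,0,-0.0004],"twist":[0,0,0]},{"offset":[0,0,-0.0008],"twist":[0,0,0]},{"offset":[0,0,-0.0012],"twist":[0,0,0]},{"offset":[0,0,-0.0012],"twist":[0,0,0]},{"offset":[0,0,-0.0012],"twist":[0,0,0]}]'

```text
t: 7.28
eef_pos: [526.0, -14.8, 37.7]
ee_rot: [[-0.962, -0.274, 0.0], [-0.274, 0.962, -0.0], [-0.0, -0.0, -1.0]]
force: [-1.9, 0.3, 7.7]
width: 56.6
grasp_force: 56.5
```

Request:
drive_tool --rows '[{"offset":[0,0,0.001],"twist":[0,0,0]},{"offset":[0,0,0.001],"twist":[0,0,0]},{"offset":[0,0,0.001],"twist":[0,0,0]},{"offset":[0,0,0.001],"twist":[0,0,0]},{"offset":[0,0,0.001],"twist":[0,0,0]}]' --jaw 0.7

```text
t: 7.7
eef_pos: [526.1, -14.8, 37.5]
ee_rot: [[-0.962, -0.274, 0.0], [-0.274, 0.962, 0.0], [-0.0, -0.0, -1.0]]
force: [-0.5, 0.6, -1.0]
width: 72.5
grasp_force: 0.0
```

Request:
drive_tool --rows '[{"offset":[0,0,0.01],"twist":[0,0,0]},{"offset":[0,0,0.035],"twist":[0,0,0]},{"offset":[0,0,0.07],"twist":[0,0,0]},{"offset":[0,0,0.11],"twist":[0,0,0]},{"offset":[0,0,0.12],"twist":[0,0,0]}]'

```text
t: 8.12
eef_pos: [529.1, -14.6, 163.1]
ee_rot: [[-0.962, -0.274, 0.009], [-0.274, 0.962, 0.0], [-0.009, -0.002, -1.0]]
force: [0.5, 0.4, 0.3]
width: 72.6
grasp_force: 0.0
```

Request:
drive_tool --rows '[{"offset":[0,0,0],"twist":[0,0,0]},{"offset":[0,0,0],"twist":[0,0,0]},{"offset":[0,0,0],"twist":[0,0,0]}]'

```text
t: 8.37
eef_pos: [524.9, -15.0, 156.8]
ee_rot: [[-0.962, -0.274, -0.002], [-0.274, 0.962, -0.0], [0.002, 0.0, -1.0]]
force: [0.6, -0.3, -0.3]
width: 72.7
grasp_force: 0.0
```

```bash
python3 - <<'E'
from h import *
c=cap('wrist','w6');o=observe();R=np.array(o['ee_rot']);print(o['t'],o['eef_pos'],np.degrees(np.arctan2(R[1,1],R[0,1])),o['width'],o['force'])
u,v=w2px('w6',[524.5,-15.5,50]).astype(int);print(u,v)
A=cv2.imread('pics/w6.png');B=cv2.resize(A[v-70:v+70,u-60:u+60],(514,600),interpolation=cv2.INTER_CUBIC)
S=cv2.imread('pics/w6.png');cap('scene','scene6');D=cv2.resize(cv2.imread('pics/scene6.png')[150:225,195:250],(286,390),interpolation=cv2.INTER_CUBIC)
D=cv2.copyMakeBorder(D,0,210,0,0,cv2.BORDER_CONSTANT)
cv2.imwrite('pics/c6.png',np.hstack([B,D]))
E
```

```text
8.4167 [524.6607309  -15.00899754 156.33909937] 105.91643980658812 72.95419205422662 [-0.94540227  0.32514711 -0.95790941]
257 191
```

View pics/c6.png

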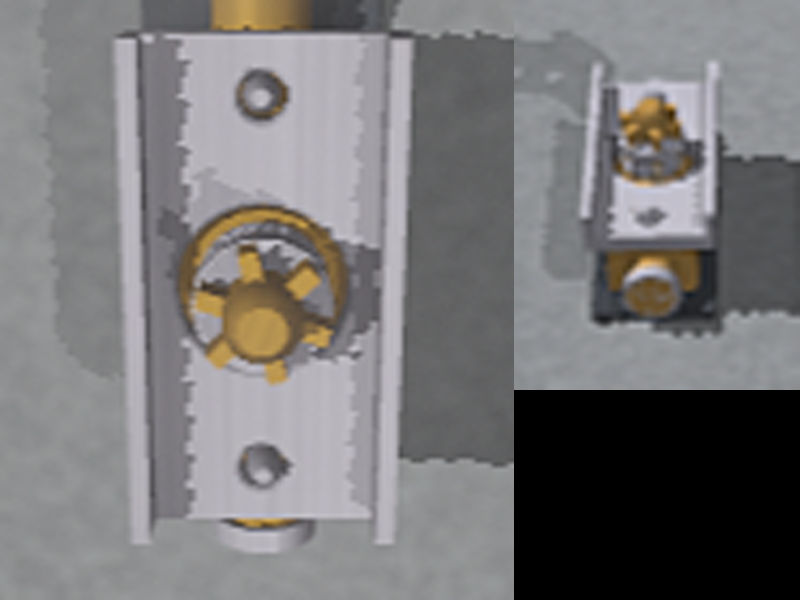

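The plate lies flat on the valve with both pins showing in its holes at (262,95) and (264,465). The stem's tooth ends are at (249,258), (303,276), (207,301), (215,356), (276,374) and (318,338).

```bash
python3 - <<'E'
from h import *
s=600/140
f=lambda p,z:px2w('w6',257-60+p[0]/s-.4,191-70+p[1]/s-.4,z)
for a,b in [((276,374),(249,258)),((318,338),(207,301)),((215,356),(303,276))]:
    a,b=f(a,65),f(b,65);d=a-b;print((a+b)/2,np.hypot(*d[:2]),np.degrees(np.arctan2(d[1],d[0]))%60)
print('tip',f((262,332),73))
a,b=f((264,465),48),f((262,93),48);d=a-b;print('pins',(a+b)/2,np.hypot(*d[:2]),np.degrees(np.arctan2(d[1],d[0])))
a=np.radians(107.7);print('handle rot',)
E
```

```text
[522.85 -15.55  65.  ] 25.10019920239675 28.300755766006414
[523.4  -15.35  65.  ] 23.541665191740364 26.590663979509912
[523.  -16.3  65. ] 24.387701818744628 29.439160732628466
tip [523.4 -15.5  73. ]
pins [521.85 -15.75  48.  ] 82.78804261486076 16.20207014983124
handle rot
```

Request:
drive_tool --rows '[{"offset":[-0.012,-0.04,0],"twist":[0,0,0.015]},{"offset":[-0.024,-0.08,0],"twist":[0,0,0.015]},{"offset":[-0.036,-0.12,0],"twist":[0,0,0.015]},{"offset":[-0.048,-0.16,0],"twist":[0,0,0.015]},{"offset":[-0.058,-0.195,0],"twist":[0,0,0.015]}]'

```text
t: 8.88
eef_pos: [465.8, -211.9, 156.1]
ee_rot: [[-0.953, -0.304, -0.003], [-0.304, 0.953, 0.001], [0.003, 0.002, -1.0]]
force: [1.1, -0.0, 0.2]
width: 72.8
grasp_force: 0.0
```

Request:
drive_tool --rows '[{"offset":[-0.003,-0.012,0],"twist":[0,0,0]},{"offset":[-0.003,-0.012,0],"twist":[0,0,0]},{"offset":[-0.003,-0.012,0],"twist":[0,0,0]},{"offset":[-0.003,-0.012,0],"twist":[0,0,0]},{"offset":[-0.003,-0.012,0],"twist":[0,0,0]}]'

```text
t: 9.3
eef_pos: [465.6, -219.4, 157.2]
ee_rot: [[-0.951, -0.308, -0.0], [-0.308, 0.951, 0.001], [-0.0, 0.001, -1.0]]
force: [0.1, 0.1, -0.5]
width: 72.8
grasp_force: 0.0
```

```bash
python3 - <<'E'
from h import *
c=cap('wrist','w7');o=observe();R=np.array(o['ee_rot']);print(o['t'],o['eef_pos'],np.degrees(np.arctan2(R[1,1],R[0,1])),o['width'],o['force'])
u,v=w2px('w7',[463.9,-222.2,40]).astype(int);print(u,v)
A=cv2.imread('pics/w7.png');cv2.imwrite('pics/c7.png',cv2.resize(A[v-60:v+60,u-60:u+60],(600,600),interpolation=cv2.INTER_CUBIC))
E
```

```text
9.35 [ 465.69379552 -219.55647384  157.3725462 ] 107.94360172125016 72.59547625997175 [ 1.19979513  1.10611541 -0.03164834]
255 185
```

View pics/c7.png

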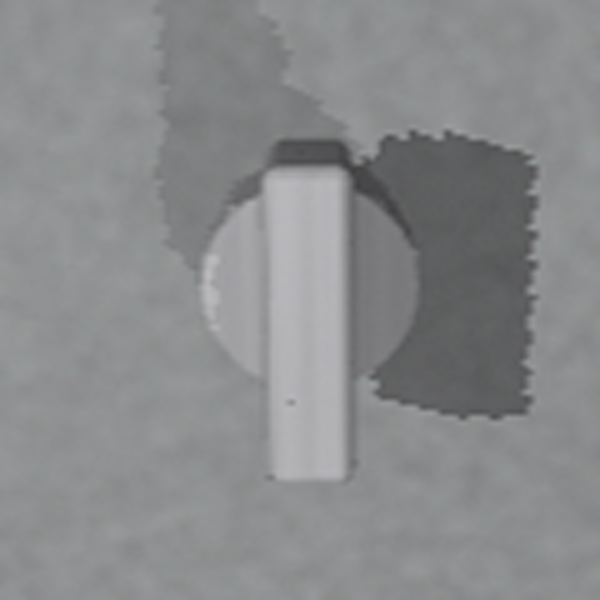

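The bar's top face runs from (307,169) to (312,480) in the crop, parallel to the pads.

```bash
python3 - <<'E'
from h import *
f=lambda x,y,z:px2w('w7',255-60+x/5-.4,185-60+y/5-.4,z)
a,b=f(312,481,58),f(307,168,58);d=a-b;c=(a+b)/2;print(a,b,c,np.hypot(*d[:2]),np.degrees(np.arctan2(d[1],d[0])))
print('need move stem-handle',np.array([523.3,-15.6])-c[:2])
E
```

```text
[ 490.3 -212.    58. ] [ 435.6 -230.6   58. ] [ 462.95 -221.3    58.  ] 57.77586001090766 18.77991103378182
need move stem-handle [ 60.35 205.7 ]
```

Request:
drive_tool --rows '[{"offset":[-0.0013,-0.002,-0.03],"twist":[0,0,0]},{"offset":[-0.0013,-0.002,-0.07],"twist":[0,0,0]},{"offset":[-0.0013,-0.002,-0.1],"twist":[0,0,0]},{"offset":[-0.0013,-0.002,-0.115],"twist":[0,0,0]},{"offset":[-0.0013,-0.002,-0.115],"twist":[0,0,0]}]'

```text
t: 9.77
eef_pos: [462.2, -221.2, 39.6]
ee_rot: [[-0.952, -0.307, -0.006], [-0.307, 0.952, 0.003], [0.005, 0.005, -1.0]]
force: [-0.7, -1.5, -0.1]
width: 72.9
grasp_force: 0.0
```

Request:
drive_tool --rows '[{"offset":[0,0,-0.006],"twist":[0,0,0]},{"offset":[0,0,-0.011],"twist":[0,0,0]},{"offset":[0,0,-0.011],"twist":[0,0,0]},{"offset":[0,0,-0.011],"twist":[0,0,0]},{"offset":[0,0,-0.011],"twist":[0,0,0]}]'

```text
t: 10.18
eef_pos: [464.3, -224.1, 32.5]
ee_rot: [[-0.953, -0.304, 0.002], [-0.304, 0.953, -0.001], [-0.001, -0.001, -1.0]]
force: [-0.8, -0.3, 0.2]
width: 72.6
grasp_force: 0.0
```

Request:
drive_tool --rows '[{"offset":[0,0,0],"twist":[0,0,0]},{"offset":[0,0,0],"twist":[0,0,0]},{"offset":[0,0,0],"twist":[0,0,0]},{"offset":[0,0,0],"twist":[0,0,0]},{"offset":[0,0,0],"twist":[0,0,0]}]' --jaw -1 --grip_force 110

```text
t: 10.6
eef_pos: [463.7, -223.7, 31.9]
ee_rot: [[-0.953, -0.304, 0.0], [-0.304, 0.953, 0.0], [-0.0, 0.0, -1.0]]
force: [-0.6, 0.6, 3.7]
width: 14.1
grasp_force: 107.2
```

Request:
drive_tool --rows '[{"offset":[0,0,0],"twist":[0,0,0]},{"offset":[0,0,0],"twist":[0,0,0]},{"offset":[0,0,0],"twist":[0,0,0]},{"offset":[0,0,0],"twist":[0,0,0]},{"offset":[0,0,0],"twist":[0,0,0]}]'

```text
t: 11.02
eef_pos: [463.7, -223.7, 31.9]
ee_rot: [[-0.953, -0.304, 0.0], [-0.304, 0.953, -0.0], [-0.0, -0.0, -1.0]]
force: [-1.7, 0.5, 6.2]
width: 13.9
grasp_force: 107.4
```

Request:
drive_tool --rows '[{"offset":[0,0,0.01],"twist":[0,0,0]},{"offset":[0,0,0.04],"twist":[0,0,0]},{"offset":[0,0,0.08],"twist":[0,0,0]},{"offset":[0,0,0.11],"twist":[0,0,0]},{"offset":[0,0,0.12],"twist":[0,0,0]}]'

```text
t: 11.43
eef_pos: [465.7, -224.8, 155.8]
ee_rot: [[-0.953, -0.304, 0.007], [-0.304, 0.953, -0.003], [-0.005, -0.005, -1.0]]
force: [0.1, 0.0, -2.5]
width: 14.3
grasp_force: 107.7
```

Request:
drive_tool --rows '[{"offset":[0.011,0.038,0],"twist":[0,0,0.03]},{"offset":[0.022,0.076,0],"twist":[0,0,0.06]},{"offset":[0.033,0.114,0],"twist":[0,0,0.086]},{"offset":[0.044,0.152,0],"twist":[0,0,0.086]},{"offset":[0.053,0.185,0],"twist":[0,0,0.086]}]'

```text
t: 11.85
eef_pos: [516.5, -36.3, 151.2]
ee_rot: [[-0.882, -0.471, -0.001], [-0.471, 0.882, 0.001], [0.0, 0.001, -1.0]]
force: [0.6, 0.7, -1.7]
width: 14.3
grasp_force: 107.8
```

Request:
drive_tool --rows '[{"offset":[0.0065,0.023,0],"twist":[0,0,0]},{"offset":[0.0065,0.023,0],"twist":[0,0,0]},{"offset":[0.0065,0.023,0],"twist":[0,0,0]},{"offset":[0.0065,0.023,0],"twist":[0,0,0]},{"offset":[0.0065,0.023,0],"twist":[0,0,0]}]'

```text
t: 12.27
eef_pos: [522.1, -17.8, 151.1]
ee_rot: [[-0.884, -0.468, -0.002], [-0.468, 0.884, -0.001], [0.002, -0.0, -1.0]]
force: [-0.5, -0.6, -2.0]
width: 14.2
grasp_force: 107.8
```

Request:
drive_tool --rows '[{"offset":[0,0,-0.02],"twist":[0,0,0]},{"offset":[0,0,-0.035],"twist":[0,0,0]},{"offset":[0,0,-0.035],"twist":[0,0,0]},{"offset":[0,0,-0.035],"twist":[0,0,0]},{"offset":[0,0,-0.035],"twist":[0,0,0]}]'

```text
t: 12.68
eef_pos: [523.3, -16.8, 117.0]
ee_rot: [[-0.883, -0.469, 0.0], [-0.469, 0.883, -0.0], [-0.0, -0.0, -1.0]]
force: [-0.2, -0.0, -1.7]
width: 14.0
grasp_force: 107.8
```

```bash
python3 - <<'E'
from h import *
c=cap('wrist','w8');cap('scene','s8');o=observe();R=np.array(o['ee_rot']);print(o['t'],o['eef_pos'],np.degrees(np.arctan2(R[1,1],R[0,1])),o['width'],o['force'])
A=cv2.imread('pics/w8.png')[130:350,170:345];S=cv2.imread('pics/s8.png')[110:230,185:260]
cv2.imwrite('pics/c8.png',np.hstack([cv2.resize(A,(450,566)),cv2.resize(S,(350,566),interpolation=cv2.INTER_CUBIC)]))
E
```

```text
12.7833 [523.78525988 -16.30556169 117.42979038] 117.98741738872037 14.045777102695943 [ 0.47251463  0.24146055 -2.39284646]
```

View pics/c8.png

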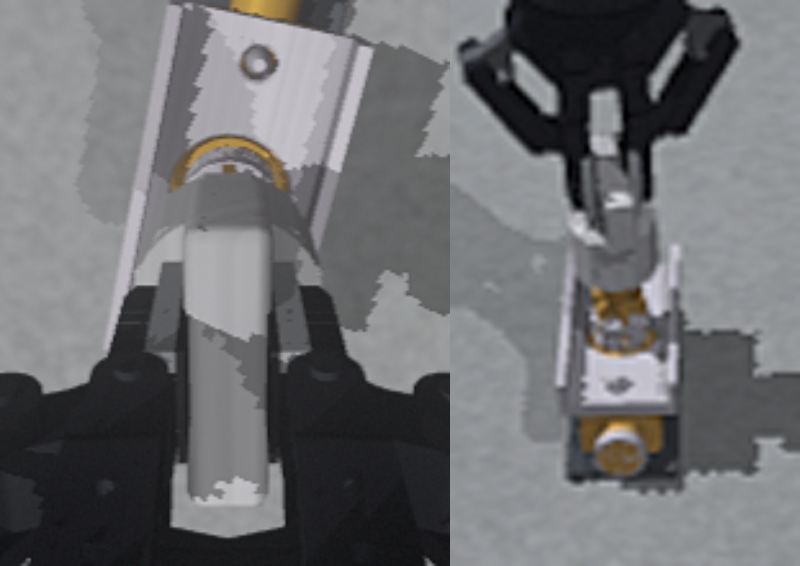

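The handle is held square, with the bar's top face from (228,228) to (228,503) in the left panel, and it hangs right over the stem. That was my 12th picture, over the limit of 10, because I lost count. I won't view any more and will finish using force and pose readings.

```bash
python3 - <<'E'
from h import *
s=450/175
f=lambda x,y,z:px2w('w8',170+x/s-.4,130+y/s-.4,z)
a,b=f(228,503,143.5),f(228,226,143.5);d=a-b;c=(a+b)/2;print(c,np.hypot(*d[:2]),np.degrees(np.arctan2(d[1],d[0])), 'stem - handle',np.array([523.35,-15.55])-c[:2], observe()['eef_pos'])
E
```

```text
[522.05 -16.6  143.5 ] 57.8882544217737 28.025909745005006 stem - handle [1.3  1.05] [523.78525988 -16.30556169 117.42979038]
```

Request:
drive_tool --rows '[{"offset":[0.0009,0.0008,-0.004],"twist":[0,0,0]},{"offset":[0.0009,0.0008,-0.008],"twist":[0,0,0]},{"offset":[0.0009,0.0008,-0.012],"twist":[0,0,0]},{"offset":[0.0009,0.0008,-0.015],"twist":[0,0,0]},{"offset":[0.0009,0.0008,-0.018],"twist":[0,0,0]}]'

```text
t: 13.2
eef_pos: [523.8, -15.1, 98.1]
ee_rot: [[-0.883, -0.47, -0.001], [-0.47, 0.883, -0.0], [0.001, 0.0, -1.0]]
force: [-0.3, -1.3, -1.8]
width: 14.1
grasp_force: 107.8
```

Request:
drive_tool --rows '[{"offset":[0,0,-0.001],"twist":[0,0,0]},{"offset":[0,0,-0.002],"twist":[0,0,0]},{"offset":[0,0,-0.003],"twist":[0,0,0]},{"offset":[0,0,-0.003],"twist":[0,0,0]}]'

```text
t: 13.53
eef_pos: [523.7, -15.3, 95.4]
ee_rot: [[-0.883, -0.47, -0.001], [-0.47, 0.883, -0.0], [0.001, 0.0, -1.0]]
force: [-0.4, -0.9, -3.5]
width: 14.0
grasp_force: 107.7
```

Request:
drive_tool --rows '[{"offset":[0,0,-0.001],"twist":[0,0,0]},{"offset":[0,0,-0.002],"twist":[0,0,0]},{"offset":[0,0,-0.003],"twist":[0,0,0]},{"offset":[0,0,-0.004],"twist":[0,0,0]},{"offset":[0,0,-0.004],"twist":[0,0,0]}]'

```text
t: 13.95
eef_pos: [523.7, -15.3, 91.4]
ee_rot: [[-0.883, -0.47, -0.001], [-0.47, 0.883, -0.0], [0.001, 0.0, -1.0]]
force: [-0.9, -1.8, -3.1]
width: 14.0
grasp_force: 107.7
```

The splines meshed without contact force. I'll press on against the collar.

Request:
drive_tool --rows '[{"offset":[0,0,-0.002],"twist":[0,0,0]},{"offset":[0,0,-0.004],"twist":[0,0,0]},{"offset":[0,0,-0.006],"twist":[0,0,0]},{"offset":[0,0,-0.007],"twist":[0,0,0]},{"offset":[0,0,-0.007],"twist":[0,0,0]}]'

```text
t: 14.37
eef_pos: [523.7, -15.3, 84.8]
ee_rot: [[-0.883, -0.47, -0.001], [-0.47, 0.883, -0.001], [0.001, -0.0, -1.0]]
force: [-3.4, -2.0, 3.6]
width: 13.9
grasp_force: 108.8
```

Request:
drive_tool --rows '[{"offset":[0,0,-0.001],"twist":[0,0,0]},{"offset":[0,0,-0.002],"twist":[0,0,0]},{"offset":[0,0,-0.003],"twist":[0,0,0]},{"offset":[0,0,-0.003],"twist":[0,0,0]},{"offset":[0,0,-0.003],"twist":[0,0,0]}]'

```text
t: 14.78
eef_pos: [523.7, -15.3, 82.1]
ee_rot: [[-0.883, -0.47, -0.001], [-0.47, 0.883, -0.001], [0.001, -0.0, -1.0]]
force: [-3.3, -2.1, 7.7]
width: 14.4
grasp_force: 109.1
```

Request:
drive_tool --rows '[{"offset":[0,0,-0.0007],"twist":[0,0,0]},{"offset":[0,0,-0.0014],"twist":[0,0,0]},{"offset":[0,0,-0.002],"twist":[0,0,0]},{"offset":[0,0,-0.002],"twist":[0,0,0]},{"offset":[0,0,-0.002],"twist":[0,0,0]}]'

```text
t: 15.2
eef_pos: [523.8, -15.3, 80.8]
ee_rot: [[-0.883, -0.47, -0.0], [-0.47, 0.883, -0.001], [0.001, -0.001, -1.0]]
force: [-5.3, -1.5, 13.8]
width: 13.9
grasp_force: 110.5
```

Request:
drive_tool --rows '[{"offset":[0,0,-0.0005],"twist":[0,0,0]},{"offset":[0,0,-0.001],"twist":[0,0,0]},{"offset":[0,0,-0.001],"twist":[0,0,0]},{"offset":[0,0,-0.001],"twist":[0,0,0]},{"offset":[0,0,-0.001],"twist":[0,0,0]}]'

```text
t: 15.62
eef_pos: [523.8, -15.3, 80.7]
ee_rot: [[-0.883, -0.47, -0.0], [-0.47, 0.883, -0.001], [0.001, -0.001, -1.0]]
force: [-6.7, -1.7, 21.8]
width: 14.1
grasp_force: 111.7
```

Request:
drive_tool --rows '[{"offset":[0,0,0],"twist":[0,0,0]},{"offset":[0,0,0],"twist":[0,0,0]},{"offset":[0,0,0],"twist":[0,0,0]},{"offset":[0,0,0],"twist":[0,0,0]},{"offset":[0,0,0],"twist":[0,0,0]}]'

```text
t: 16.03
eef_pos: [523.7, -15.3, 80.7]
ee_rot: [[-0.883, -0.47, -0.0], [-0.47, 0.883, -0.001], [0.001, -0.001, -1.0]]
force: [-6.8, -1.6, 21.8]
width: 14.2
grasp_force: 111.7
```

The handle is hard home: the TCP has stopped at 80.7 mm (predicted 80.9) and the push is holding steady at about 22 N. I'm handing in.

```bash
python3 -c "
from h import *
print(job_done())"
```

```text
the job is handed in; nothing more can be done
None
```

The backplate is seated flush over both pins and released, and the handle is meshed, fully home and still held down at about 22 N; I handed it in at about 16 s, but I viewed 12 pictures, over your limit of 10.

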